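Park the jig's spring plunger and run its stop out

TASK

The sliding stop of the pipe-length jig is locked by the spring plunger with the black bar knob. Pull the knob up, twist it clockwise over the cam into its rest notch so that it stays up by itself when let go, without forcing it against its end stops, then slide the stop by its handle until it is fully home against the end stop of the jig. Leave the tools and bits round the jig where they are.

Things in the scene. Friction and masses are not known exactly. Their poses are not given: they have to be found in the camera images.
- jig: Aluminium jig, fixed to the worktop; it never moves in a run. Origin on the plunger's axis, on the worktop. z up; y along the rails, from the bridge that carries the plunger towards the end stop. Base 100 mm (x) by 264 mm (y, -52 to 212), rails to 30 mm high, bridge top 42 mm. The jig's back-and-forth axis x lies across the rails.
- knob_grip (a point): Centre of the knob's black grip bar: 42 mm long (this point's x), 13 mm thick (its y), 28 mm high, 108 mm above the worktop at the start; z up, turns and rises with the knob. At the start the bar lies across the rails (jig's x, within 0.1 rad). At least 11 mm of free air between the bar's underside and the collar below it.
- collar (a point): Point on the plunger's axis 60 mm above the worktop, in the middle of the steel lock collar (42 mm across, top 82 mm, give or take 1) in which the knob's side key (4.4 mm square) runs, 16 mm from the axis. Path of the key: up a slot with upright walls, clockwise over a cam crest, down into the rest notch (4 mm deep); beyond it an end wall. More than 25 N on the key damages it.
- plunger (a joint): Lift of the plunger, m. 0: bolt down in the sliding stop, 7 mm deep. The pull is about 7 N at 0, 15 N at 18 mm. The key clears the crest at 13.5 to 15.5 mm lift; 4 mm above that is the top stop (17.5 to 19.5 mm), springy (5 N a mm), damaged by more than 25 N. In the rest notch it stands at 9.5 to 11.5 mm. Let go elsewhere, it slips back or stays out of the notch.
- knob (a joint): Turn of the knob, rad: about 0 at the start; clockwise from above is negative. Where the rest notch lies differs in each run and is found by feel: held above the crest, the key meets a rigid end wall somewhere between -0.88 and -1.50. The notch begins there and leaves the key 0.1 rad of play: let down at the wall or barely short of it, the key drops in.
- handle_grip (a point): Near the middle of the black handle block of the sliding stop: block 16 mm (across the rails, x) by 30 mm (along the rails, y) by 38 mm high, its centre 2 mm below this point, top 112 mm above the worktop; it stands on a thin stem, 95 mm from the plunger's axis towards the end stop when locked. Axes as the jig's.
- carriage (a joint): Travel of the sliding stop towards the jig's end stop (its y), m: 0 locked, 0.070 fully home. It drags with about 2.5 N.
- spanner_mid (a point): Bystander, to be left alone: plain steel adjustable spanner, 202 mm long, lying near the jig's robot side. Point on its middle, 10 mm up.
- tee_mid (a point): Bystander, to be left alone: brass pipe tee, 64 mm, lying behind the jig. Point on its middle, 10 mm up.
- battery_mid (a point): Bystander, to be left alone: small battery, 50 mm, lying behind the jig. Point on its middle, 10 mm up.
- tape_measure_mid (a point): Bystander, to be left alone: tape measure standing on its base, 81 mm long, 67 mm high. Point on its middle, 10 mm up.
- torch_mid (a point): Bystander, to be left alone: black metal torch, 133 mm. Point on its middle, 10 mm up.
- pliers_mid (a point): Bystander, to be left alone: combination pliers, 177 mm. Point on its middle, 10 mm up.
- screwdriver_mid (a point): Bystander, to be left alone: small screwdriver, 150 mm. Point on its middle, 10 mm up.
- marker_mid (a point): Bystander, to be left alone: marker pen, 135 mm. Point on its middle, 10 mm up.

How it is judged (in metres and radians):
On the way, in this order (a step that is already met when the one before it is completed fails the run):
1. the plunger stands in its rest notch by itself, with the fingers off the knob (value of joint plunger between 0.0085 and 0.0128 m and value of joint knob below -0.65 rad and contact force between the fingers and knob_c0 below 0.05 N), for 0.3 s.
2. the sliding stop is fully home while the plunger stays parked (value of joint plunger between 0.0085 and 0.0128 m and value of joint knob below -0.65 rad and value of joint carriage above 0.067 m), for 0.2 s.
At the end, for the whole second after the job is handed in: The plunger rests by itself in its notch (plunger height 8.5 to 12.8 mm, knob turned at least 0.65 rad clockwise) and the sliding stop is within 3 mm of fully home (carriage over 67 mm), both still and let go (all of step 2 and velocity of joint plunger between -0.005 and 0.005 m/s and velocity of joint carriage between -0.005 and 0.005 m/s); the robot touches nothing.
It fails at once if the plunger's side key is forced in the collar with more than 25 N (contact force between knob_c1 and anything else above 25 N).
It fails at once if the plunger is pulled against its top stop with more than 25 N (contact force between knob_c2 and anything else above 25 N).
It fails at once if the sliding stop is forced against the locking bolt with more than 20 N (contact force between plunger_c0 and anything else above 20 N).
It fails at once if a bystander (tool, fitting, battery or pen lying round the jig) is shifted by more than 20 mm (distance of any of spanner_mid, tee_mid, battery_mid, tape_measure_mid, torch_mid, pliers_mid, screwdriver_mid, marker_mid from where it was at the start of the episode above 0.02 m).
It also fails if it takes over 72 s, if anything falls off the work surface, if the arm or the gripper's body presses on something with over 40 N, if the wrist force passes 120 N, or if a joint passes its speed limit or range.

ROBOT

A 6-joint arm with a two-finger parallel gripper is mounted at the origin on a cart in front of the work surface, level with it; the furniture and walls round the work are solid. World frame = base frame: x ahead of the robot, y to its left, z up, the work surface at z = 0. Lengths are in mm, angles in rad, forces in N, time in s.
With the tool pointing down it reaches from about 350 to 875 mm from the base axis. Payload 4.2 kg.
Tool frame: the origin (TCP) lies midway between the tips of the shut fingers; the grasp point (between the pads) lies 19 mm behind it (tcp_to_grasp is the distance from the TCP to the grasp point, in mm); z points along the fingers, y is the line along which they close (so a half turn about z gives the same grasp; the last joint's range is limited). The gripper opens to 85 mm and grips with 20 to 120 N. Pads are 22 mm wide; open, the fingers measure 114 mm over their backs; the gripper's body (76 mm by 85 mm) begins 54 mm behind the grasp point. The pads swing forward as they close: fully open they stand 13 mm farther back than shut.
Start: joints at [1.555, 0.385, 0.008, 0, -1.194, -0.259], TCP at [169.565, 601.537, 200.612] pointing down, gripper open.
Joint ranges: [-3.14, 3.14], [-1.21, 2.06], [-1.07, 1.41], [-3.16, 2.05], [-2.99, -0.16], [-3.1, 3.1]. Speed limits (rad/s): [2.79, 2.79, 3.14, 3.14, 3.14, 3.14].

INTERFACE

Orientations are given as a unit quaternion [x, y, z, w].
In Python, from bench import read_state, get_image, job_done, tcp_to_grasp gives the robot as it stands.
- The arm moves only by the tool jog_arm, never from a script. Its argument "plan" is a list of rows, each a list of 3 entries, a list of its own where there are three numbers: the finger opening in mm, from 0 to 85.4, then the shift along the tool's x, y, z as a fraction of full scale, then the turn, a rotation vector about the tool's x, y, z as a fraction of full scale. A call has 1 to 10 rows; each row is the pose to reach, as a shift and turn from the pose commanded when the call began, along the tool's axes at that moment; what a row does not reach only later rows make up. Full scale, the value 1, is 0.1 m for a shift and 60 degrees for a turn. A row lasts 1/8 s, in which the tool goes at most 62.5 mm and 10.7 degrees, less where a joint would pass 70% of its speed; a pose out of reach is approached as far as the arm can. A call with a number of a shift or a turn outside -1 to 1 is refused whole. A call with a gripper value outside its range is refused whole. The fingers move at their own pace and stop on an object; the grip force is fixed at half the most. Time passes only in rows, so rows that repeat a pose let the fingers close. It gives the time, the measured TCP pose, the force, the opening and the grip force at its end, in the units of the state.
- read_state(): the state, without advancing time (a new reading comes with each control period).
- get_image(name): name is "side" or "top"; returns a dict with "img" (420x560x3 uint8, red, green, blue), "range_z" (420x560 float32, mm along the optical axis (not along the pixel's ray), 0 where there is no reading), "intrinsics" (3x3 intrinsics, pixels), "extrinsics" (4x4, takes a point from camera to world coordinates). Camera axes: x right, y down, z forward; pixel columns grow to the right and rows downward; lengths in mm; the calibration is good to about 2 mm. A picture is of the moment at which its call begins.
- job_done(): hands the job in; it is judged then, once.
The state is a dict: "clock": time; "joints": joint angles; "joint_vel": joint speeds; "joint_efforts": joint torques, N m; "position": TCP position; "ee_rot": TCP orientation; "contact_force": force on the tool from outside, world axes, zero at the start; "wrist_torque": the same for the moment, N m; "gripper_width": finger opening in mm; "grasp_force": force on a finger pad.
Only numpy, scipy, OpenCV 4.12 (cv2) and the standard library are available. Lean on these libraries where they do the work, as an engineer would, in place of code of your own. Each camera call takes 0.05 s, during which the arm holds its last target. There are 200 camera calls.

## Working session

There is one attempt and no reset: what is moved stays moved. The work goes in short steps, Python scripts to look and compute and a tool call to move; the robot and the scene stay as the last step left them, time stands still between calls to the robot, and variables do not carry over. Pictures are saved under pics/ and viewed, at most 10 in all, crops included, and the job is handed in when it is done.

Besides the shell and the picture viewer there is one more tool, called as name([rows], argument=value, ...), one row to a line, values as JSON. jog_arm: Moves the arm, as the interface text tells. Its arguments: {"type":"object","properties":{"plan":{"type":"array"}},"required":["plan"]}

```bash
mkdir -p pics; ls; python3 - <<'E'
from bench import *
import cv2,numpy as np
s=read_state();print(s, tcp_to_grasp if not callable(tcp_to_grasp) else tcp_to_grasp())
for n in("top","side"):
    d=get_image(n);cv2.imwrite(f"pics/{n}0.png",d["img"][:,:,::-1]);np.savez(f"{n}0.npz",**d)
    print(d["intrinsics"],d["extrinsics"])
E
```

```text
pics
{'clock': 0.0, 'joints': array([ 1.55458065e+00,  3.85563628e-01,  6.62292395e-03, -5.14172748e-04,
       -1.19399875e+00, -2.58615091e-01]), 'joint_vel': array([ 1.31653486e-03,  6.42436806e-04, -2.86835421e-05, -1.04463825e-03,
        1.92739664e-03,  8.46451477e-05]), 'joint_efforts': array([-2.49475042e-04, -3.92285299e+01,  1.88401204e+01,  4.18619111e+00,
       -4.61751537e-03,  4.39745349e-06]), 'position': array([169.40917923, 600.92252023, 199.51400285]), 'ee_rot': array([ 9.90559760e-01, -1.37077194e-01, -1.07641187e-04,  1.09259399e-03]), 'contact_force': array([-0.66581222,  0.22741247,  0.51240029]), 'wrist_torque': array([-0.03331465,  0.01606828,  0.02303816]), 'grasp_force': 0.0, 'gripper_width': 85.17459704949027} 18.700000000000003
[[420.2950137    0.         278.71799652]
 [  0.         420.2950137  213.55971882]
 [  0.           0.           1.        ]] [[-1.94393301e-01 -9.08835507e-01  3.69092489e-01  5.09156199e+01]
 [-9.80921738e-01  1.80853670e-01 -7.13056433e-02  2.26445788e+02]
 [-1.94663081e-03 -3.75912185e-01 -9.26653247e-01  1.27778629e+03]
 [ 0.00000000e+00  0.00000000e+00  0.00000000e+00  1.00000000e+00]]
[[466.18889903   0.         282.90425068]
 [  0.         466.18889903 215.08166647]
 [  0.           0.           1.        ]] [[ 8.89873793e-01 -2.47965740e-01  3.82932925e-01 -6.19344994e+01]
 [-4.55574355e-01 -5.27192355e-01  7.17300653e-01 -9.71235654e+02]
 [ 2.40133236e-02 -8.12761473e-01 -5.82101493e-01  9.76837240e+02]
 [ 0.00000000e+00  0.00000000e+00  0.00000000e+00  1.00000000e+00]]
```

View pics/top0.png

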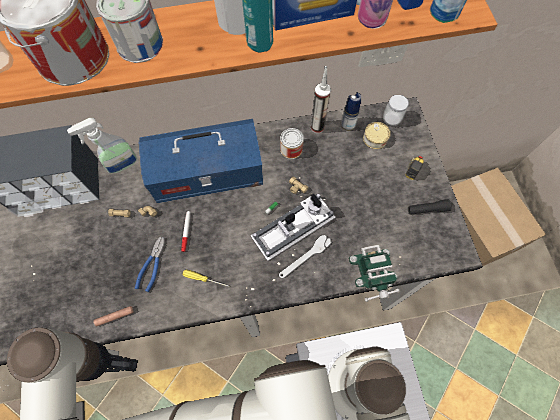

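View pics/side0.png

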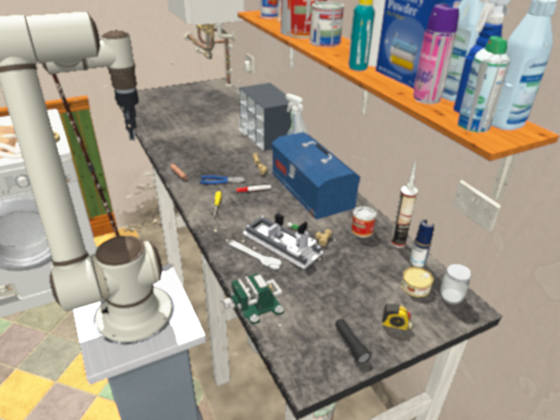

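The top view shows the jig at about (293,226), the spanner in front of it at (305,256), the tee at (299,184) and the battery at (272,208). The side view shows the jig at (285,242). Next I'll crop in on the jig.

```bash
cat > h.py <<'E'
import numpy as np,cv2
from bench import *
def xyz(d):
    K,E,z=d["intrinsics"],d["extrinsics"],d["range_z"]
    v,u=np.mgrid[:420,:560]
    p=np.stack([(u-K[0,2])/K[0,0]*z,(v-K[1,2])/K[1,1]*z,z],-1)
    return p@E[:3,:3].T+E[:3,3]
def proj(d,P):
    K,E=d["intrinsics"],d["extrinsics"]
    c=(np.atleast_2d(P)-E[:3,3])@E[:3,:3]
    return (c@K.T)[:,:2]/c[:,2:]
E
python3 - <<'E'
from h import *
t=dict(np.load("top0.npz"));s=dict(np.load("side0.npz"))
a=cv2.resize(t["img"][180:280,235:355],(600,500),interpolation=cv2.INTER_CUBIC)
b=cv2.resize(s["img"][200:280,225:345],(600,400),interpolation=cv2.INTER_CUBIC)
cv2.imwrite("pics/ct.png",a[:,:,::-1]);cv2.imwrite("pics/cs.png",b[:,:,::-1])
for n,d,sl in(("t",t,np.s_[185:265,245:345]),("s",s,np.s_[205:275,235:335])):
    P=xyz(d)[sl].reshape(-1,3);C=d["img"][sl].reshape(-1,3).astype(int)
    for nm,m in (("hi",(P[:,2]>85)&(P[:,2]<135)),("mid",(P[:,2]>37)&(P[:,2]<60)),("all",(P[:,2]>14)&(P[:,2]<36))):
        Q=P[m];print(n,nm,len(Q));
        if nm=="hi":
            v,u=np.nonzero(m.reshape(sl[0].stop-sl[0].start,-1))
            print(np.c_[u+sl[1].start,v+sl[0].start,Q.round(0),C[m]].astype(int).tolist())
        else: print(cv2.minAreaRect(Q[:,:2].astype(np.float32)))
E
```

```text
t hi 163
[[312, 194, 556, 26, 118, 52, 46, 48], [313, 194, 552, 24, 126, 21, 24, 27], [314, 194, 556, 19, 116, 61, 56, 57], [311, 195, 554, 29, 116, 24, 26, 28], [312, 195, 551, 27, 122, 29, 29, 30], [313, 195, 551, 24, 120, 25, 23, 28], [314, 195, 552, 20, 117, 18, 18, 20], [311, 196, 549, 31, 121, 89, 85, 88], [312, 196, 549, 27, 119, 22, 21, 24], [313, 196, 548, 25, 121, 31, 27, 33], [314, 196, 545, 22, 125, 27, 28, 31], [315, 196, 546, 19, 123, 16, 14, 19], [310, 197, 552, 32, 107, 161, 162, 162], [311, 197, 547, 31, 116, 38, 37, 40], [312, 197, 544, 29, 122, 17, 12, 18], [313, 197, 545, 25, 120, 33, 28, 36], [314, 197, 543, 23, 123, 32, 34, 37], [315, 197, 543, 19, 120, 14, 15, 21], [316, 197, 544, 16, 118, 20, 21, 24], [310, 198, 551, 32, 102, 134, 130, 136], [311, 198, 546, 31, 113, 12, 11, 12], [312, 198, 544, 28, 116, 7, 9, 13], [313, 198, 544, 25, 114, 23, 25, 31], [314, 198, 542, 23, 119, 32, 30, 31], [315, 198, 540, 20, 121, 35, 34, 38], [316, 198, 538, 18, 124, 27, 29, 31], [317, 198, 538, 15, 122, 40, 40, 41], [311, 199, 547, 30, 102, 45, 43, 44], [312, 199, 541, 29, 11
[... 11544 characters left out ...]
 139, 144], [299, 233, 518, 7, 97, 103, 102, 105], [300, 233, 523, 9, 94, 76, 75, 77], [301, 233, 527, 10, 92, 62, 61, 63], [302, 233, 532, 12, 90, 63, 63, 66], [303, 233, 535, 11, 89, 74, 72, 75], [304, 233, 540, 13, 86, 113, 112, 116], [298, 234, 517, 11, 91, 198, 195, 201], [299, 234, 517, 4, 96, 169, 168, 172], [300, 234, 527, 15, 85, 137, 136, 139], [302, 234, 531, 9, 88, 107, 106, 107], [303, 234, 534, 9, 87, 114, 112, 115], [256, 274, 328, -93, 86, 90, 117, 101]]
s mid 370
((607.1458740234375, 101.13973236083984), (297.8324279785156, 151.1667022705078), 22.634151458740234)
s all 1221
((561.5903930664062, 139.79696655273438), (316.1261901855469, 273.73895263671875), 41.176822662353516)
```

View pics/ct.png

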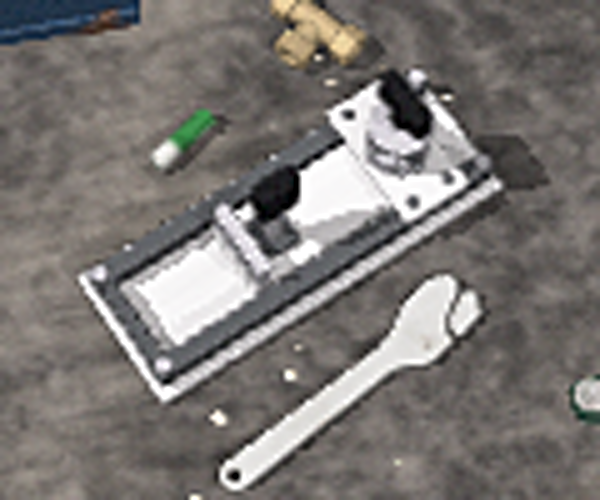

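View pics/cs.png

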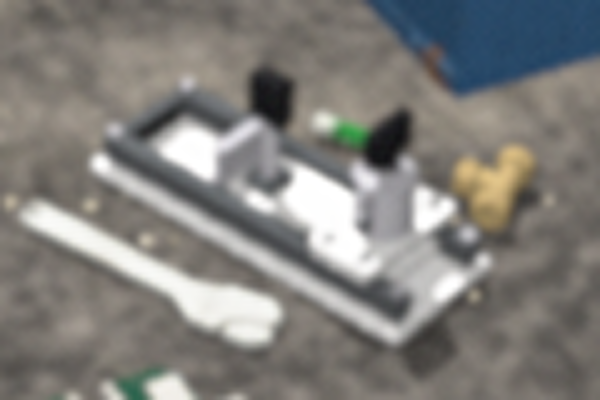

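The top crop shows the knob bar at crop (405,103), the handle at (275,192) and base corners at (82,280), (165,400) and (502,185). The spanner runs (235,475) to (470,300), clear of the base. In the side crop, the knob is at (390,140) and the handle at (272,95).

```bash
python3 - <<'E'
from h import *
t=dict(np.load("top0.npz"));s=dict(np.load("side0.npz"))
def ray(d,uv,z):
    K,E=d["intrinsics"],d["extrinsics"]
    r=E[:3,:3]@np.linalg.solve(K,[uv[0],uv[1],1]);return (E[:3,3]+r*(z-E[2,3])/r[2])
c=[ray(t,(235+(u+.5)/5-.5,180+(v+.5)/5-.5),8) for u,v in((82,280),(165,400),(502,185))]
c=np.array(c)[:,:2];print(c.round(1),np.linalg.norm(c[0]-c[1]),np.linalg.norm(c[2]-c[1]))
e=c[1]-c[2];print("yaw of jig y (long edge)",np.arctan2(e[1],e[0]))
for n,d,sl in(("t",t,np.s_[185:265,245:345]),("s",s,np.s_[205:272,235:335])):
    P=xyz(d)[sl].reshape(-1,3);C=d["img"][sl].reshape(-1,3).max(1)
    for nm,m in(("knob",(P[:,2]>115)&(P[:,1]<50)&(C<60)),("handle",(P[:,2]>105)&(P[:,1]>80)&(C<60))):
        Q=P[m];(cx,cy),wh,a=cv2.minAreaRect(Q[:,:2].astype(np.float32))
        q=Q[:,:2]-Q[:,:2].mean(0);w,v=np.linalg.eigh(q.T@q)
        print(n,nm,m.sum(),Q.mean(0).round(1),(round(cx,1),round(cy,1)),np.round(wh,1),round(a,1),"major",np.arctan2(v[1,1],v[0,1]),np.sqrt(w*12/m.sum()))
# base origin from corners: corner c1=(x=?,y=212)
E
```

```text
[[499.5 230.3]
 [411.3 192.9]
 [510.5 -48.6]] 95.74365195041587 261.0947192839885
yaw of jig y (long edge) 1.9605799328897775
t knob 54 [535.5  19.6 120. ] (536.4, 18.9) [41.3 14.2] 26.3 major -2.734933172695139 [12.71661558 39.77622821]
t handle 47 [489.3 108.6 135.3] (282.4, 170.0) [ 23.8 476. ] 73.4 major 2.8740983827104216 [ 22.91865489 232.83001883]
s knob 19 [532.2  13.7 118. ] (531.9, 13.8) [30.7  6.8] 16.3 major -2.7837037122738084 [ 6.96101991 31.11223402]
s handle 20 [495.5 101.6 107.7] (496.9, 101.9) [15.3 23.2] 38.0 major 1.8727769432870405 [14.55038938 24.74599438]
```

Pose check: the base corners give 96 × 261 mm (known 100 × 264), the knob top is at 120 (known 122), and the origin estimates agree within 3 mm. I get a jig origin of about (536.5, 18), a jig y yaw of 1.96, and the handle at about (500, 106). Moving now, high up.

jog_arm([
  [85,[0.4,0.36,0],[0,0,-0.1]],
  [85,[0.8,0.72,0],[0,0,-0.2]],
  [85,[1.0,0.9,0],[0,0,-0.2]],
])

```text
clock: 0.48
position: [242.2, 485.5, 200.4]
ee_rot: [0.999, -0.033, -0.0, 0.0]
contact_force: [-0.3, 1.2, 0.5]
gripper_width: 85.1
grasp_force: 0.0
```

jog_arm([
  [85,[0.36,0.45,0],[0,0,0]],
  [85,[0.75,1.0,0],[0,0,0]],
  [85,[0.75,1.0,0],[0,0,0]],
])

```text
clock: 0.85
position: [310.8, 380.4, 200.7]
ee_rot: [0.999, -0.035, -0.0, 0.0]
contact_force: [-0.3, -0.1, 0.3]
gripper_width: 84.9
grasp_force: 0.0
```

jog_arm([
  [85,[0.36,0.45,0],[0,0,0]],
  [85,[0.75,1.0,0],[0,0,0]],
  [85,[0.75,1.0,0],[0,0,0]],
])

```text
clock: 1.23
position: [379.1, 276.6, 200.5]
ee_rot: [0.999, -0.035, -0.0, 0.0]
contact_force: [0.0, -0.0, 0.5]
gripper_width: 85.2
grasp_force: 0.0
```

jog_arm([
  [85,[0.36,0.45,0],[0,0,0]],
  [85,[0.75,1.0,0],[0,0,0]],
  [85,[0.75,1.0,0],[0,0,0]],
])

```text
clock: 1.6
position: [447.7, 172.3, 200.3]
ee_rot: [0.999, -0.035, -0.0, 0.0]
contact_force: [0.4, 0.1, 0.1]
gripper_width: 85.1
grasp_force: 0.0
```

jog_arm([
  [85,[0.36,0.45,0],[0,0,0]],
  [85,[0.75,1.0,0],[0,0,-0.15]],
  [85,[0.75,1.0,0],[0,0,-0.3]],
  [85,[0.75,1.0,0],[0,0,-0.436]],
  [85,[0.75,1.0,0],[0,0,-0.436]],
])

```text
clock: 2.22
position: [514.9, 70.5, 200.4]
ee_rot: [0.981, 0.194, -0.0, -0.0]
contact_force: [0.1, 0.1, -0.3]
gripper_width: 84.8
grasp_force: 0.0
```

jog_arm([
  [85,[0,0.57,0],[0,0,0]],
  [85,[0,0.57,0.4],[0,0,0]],
  [85,[0,0.57,0.4],[0,0,0]],
])

```text
clock: 2.6
position: [534.3, 16.6, 157.9]
ee_rot: [0.981, 0.193, -0.003, 0.0]
contact_force: [0.2, 0.1, 0.7]
gripper_width: 85.0
grasp_force: 0.0
```

```bash
python3 - <<'E'
from h import *
print(read_state()["position"])
im=[]
for n,(r,c) in(("top",(150,260)),("side",(170,235))):
    d=get_image(n);np.savez(f"{n}1.npz",**d)
    im.append(cv2.resize(d["img"][r:r+90,c:c+120],(600,450),interpolation=cv2.INTER_CUBIC)[:,:,::-1])
cv2.imwrite("pics/s1.png",np.vstack([cv2.resize(i,(400,300)) for i in im]))
E
```

```text
[534.27223755  16.59525814 157.88261171]
```

View pics/s1.png

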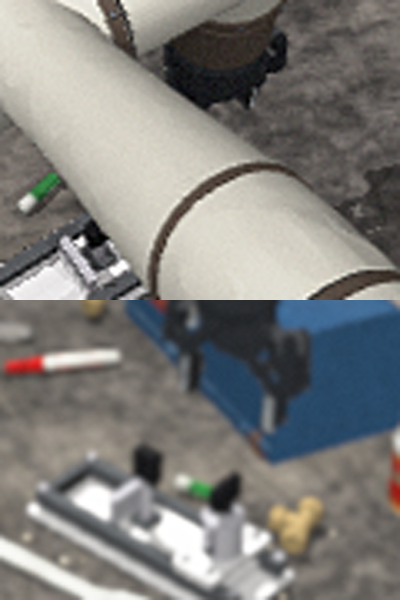

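The side view (bottom half) shows the fingers straddling a point just above the knob, at about (225,490) in the picture. The arm hides the knob in the top view. I'll check the knob position from both views, then go down.

```bash
python3 - <<'E'
from h import *
def ray(d,uv,z):
    K,E=d["intrinsics"],d["extrinsics"]
    r=E[:3,:3]@np.linalg.solve(K,[uv[0],uv[1],1]);return (E[:3,3]+r*(z-E[2,3])/r[2])
R=np.array([[.925,.381],[-.381,.925]])
for n,sl in(("top",np.s_[190:209,308:325]),("side",np.s_[221:235,296:308])):
    d=dict(np.load(n+"0.npz"));C=d["img"].max(2)
    m=np.zeros(C.shape,np.uint8);m[sl]=C[sl]<62
    k=cv2.connectedComponentsWithStats(m)[2:];i=k[0][1:,4].argmax()+1
    uv=k[1][i];print(n,k[0][i],uv,ray(d,uv,108 if n=="side" else 111))
    for O in((536.5,18),): # model silhouettes' centroid for the bar at O
        P=np.array([[*(np.array(O)+np.array([x,y])@R),z] for x in(-21,21) for y in(-6.5,6.5) for z in(94,122)])
        h=cv2.convexHull(proj(d,P).astype(np.float32));M=cv2.moments(h);print(" expect",M["m10"]/M["m00"],M["m01"]/M["m00"],cv2.boundingRect(h))
E
```

```text
top [310 194  11  14  85] [315.49411765 200.44705882] [535.98971174  18.89502879 111.        ]
 expect 315.68801122038406 200.6103439220354 (309, 192, 13, 17)
side [298 223   9  10  63] [302.15873016 227.76190476] [532.84218539  14.16605197 108.        ]
 expect 302.54131299437 226.7935501937904 (296, 219, 13, 16)
```

jog_arm([
  [85,[0,0,0.3],[0,0,0]],
  [85,[0,0,0.6],[0,0,0]],
  [85,[0,0,0.68],[0,0,0]],
  [85,[0,0,0.68],[0,0,0]],
  [85,[0,0,0.68],[0,0,0]],
])

```text
clock: 3.32
position: [537.6, 16.9, 94.3]
ee_rot: [0.981, 0.195, 0.002, -0.0]
contact_force: [0.5, 0.2, 0.4]
gripper_width: 85.3
grasp_force: 0.0
```

jog_arm([
  [30,[-0.01,0,0.03],[0,0,0]],
  [30,[-0.01,0,0.03],[0,0,0]],
  [30,[-0.01,0,0.03],[0,0,0]],
  [30,[-0.01,0,0.03],[0,0,0]],
  [20,[-0.01,0,0.03],[0,0,0]],
  [16,[-0.01,0,0.03],[0,0,0]],
  [16,[-0.01,0,0.03],[0,0,0]],
])

```text
clock: 4.2
position: [535.4, 16.5, 89.7]
ee_rot: [0.981, 0.194, 0.0, -0.0]
contact_force: [-1.5, 2.6, 0.9]
gripper_width: 15.9
grasp_force: 1.7
```

jog_arm([
  [17,[0,-0.018,0],[0,0,0]],
  [17,[0,-0.018,0],[0,0,0]],
  [12,[0,-0.018,0],[0,0,0]],
  [8,[0,-0.018,0],[0,0,0]],
  [8,[0,-0.018,0],[0,0,0]],
  [8,[0,-0.018,0],[0,0,0]],
])

```text
clock: 4.95
position: [534.7, 17.8, 89.8]
ee_rot: [0.981, 0.194, 0.0, -0.0]
contact_force: [-1.9, 3.4, 3.1]
gripper_width: 9.0
grasp_force: 57.0
```

```bash
python3 - <<'E'
from bench import *
s=read_state();print({k:s[k] for k in("position","contact_force","wrist_torque","gripper_width","grasp_force","ee_rot")})
E
```

```text
{'position': array([534.71072847,  17.77347818,  89.75061262]), 'contact_force': array([-1.85516097,  3.39141724,  3.11927422]), 'wrist_torque': array([0.97186066, 0.63974477, 0.02535573]), 'gripper_width': 9.026440081833702, 'grasp_force': 56.98092581704259, 'ee_rot': array([ 9.80915756e-01,  1.94433211e-01,  2.45330530e-05, -7.39368486e-05])}
```

jog_arm([
  [8,[0,-0.01,0],[0,0,0]],
  [8,[0,-0.01,-0.02],[0,0,0]],
  [8,[0,-0.01,-0.04],[0,0,0]],
  [8,[0,-0.01,-0.04],[0,0,0]],
])

```text
clock: 5.45
position: [533.9, 18.3, 92.7]
ee_rot: [0.981, 0.194, -0.001, -0.0]
contact_force: [2.2, 0.1, -7.5]
gripper_width: 9.3
grasp_force: 54.7
```

```bash
cat > s.py <<'E'
from h import *
import math
s=read_state();q=s["ee_rot"];y=2*math.atan2(q[1],q[0]);f=s["contact_force"];t=s["wrist_torque"]
c,n=math.cos(y),math.sin(y)
print("pos",s["position"].round(1),"dyaw",round(y-0.391,3),"F",f.round(1),"Ftool xy",round(c*f[0]+n*f[1],1),round(n*f[0]-c*f[1],1),"T",t.round(2),"w",round(s["gripper_width"],1),round(s["grasp_force"],1))
E
python3 s.py; python3 - <<'E'
from h import *
d=get_image("side")
cv2.imwrite("pics/g1.png",cv2.resize(d["img"][185:265,245:365],(780,520),interpolation=cv2.INTER_CUBIC)[:,:,::-1])
E
```

```text
pos [533.9  18.3  92.7] dyaw -0.0 F [ 2.2  0.1 -7.5] Ftool xy 2.1 0.8 T [ 0.13 -0.49  0.01] w 9.3 54.7
```

View pics/g1.png

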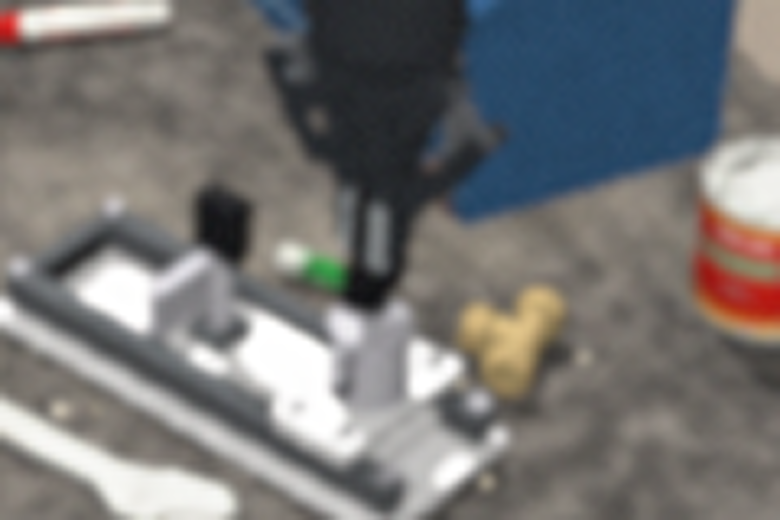

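The side picture shows the fingers closed on the black bar at (370,285), and the upward pull of 7.5 N matches the spring. Lifting on.

jog_arm([
  [8,[0,0,-0.03],[0,0,0]],
  [8,[0,0,-0.06],[0,0,0]],
  [8,[0,0,-0.09],[0,0,0]],
  [8,[0,0,-0.09],[0,0,0]],
])

```text
clock: 6.0
position: [533.9, 18.4, 102.5]
ee_rot: [0.981, 0.194, -0.0, -0.0]
contact_force: [1.5, -0.4, -11.5]
gripper_width: 9.3
grasp_force: 53.9
```

```bash
python3 s.py
```

```text
pos [533.9  18.4 102.5] dyaw -0.0 F [  1.5  -0.4 -11.5] Ftool xy 1.2 1.0 T [ 0.   -0.57  0.03] w 9.3 53.9
```

jog_arm([
  [8,[0,0,-0.02],[0,0,0]],
  [8,[0,0,-0.03],[0,0,0]],
  [8,[0,0,-0.03],[0,0,0]],
])

```text
clock: 6.38
position: [534.0, 18.5, 105.4]
ee_rot: [0.981, 0.194, -0.0, -0.0]
contact_force: [1.9, 0.4, -12.8]
gripper_width: 8.9
grasp_force: 53.4
```

```bash
python3 s.py
```

```text
pos [534.   18.5 105.4] dyaw 0.0 F [  1.9   0.4 -12.8] Ftool xy 1.9 0.3 T [-0.05 -0.38  0.01] w 8.9 53.4
```

jog_arm([
  [8,[0,0,-0.015],[0,0,0]],
  [8,[0,0,-0.015],[0,0,0]],
])

```text
clock: 6.62
position: [534.0, 18.5, 107.0]
ee_rot: [0.981, 0.194, -0.0, -0.0]
contact_force: [1.4, -0.3, -14.6]
gripper_width: 9.4
grasp_force: 53.3
```

jog_arm([
  [8,[0,0,-0.01],[0,0,0]],
  [8,[0,0,-0.01],[0,0,0]],
])

```text
clock: 6.88
position: [534.1, 18.5, 107.9]
ee_rot: [0.981, 0.194, -0.0, -0.0]
contact_force: [1.8, 0.1, -14.6]
gripper_width: 9.3
grasp_force: 53.1
```

jog_arm([
  [8,[0,0,-0.01],[0,0,0]],
  [8,[0,0,-0.01],[0,0,0]],
])

```text
clock: 7.12
position: [534.0, 18.5, 108.6]
ee_rot: [0.981, 0.194, -0.0, -0.0]
contact_force: [2.1, -0.2, -18.2]
gripper_width: 8.9
grasp_force: 52.5
```

Top stop felt at z≈108.0, so the crest clears at about 104. I'll drop 2.3 mm to sit between them, then twist clockwise (positive about tool z).

jog_arm([
  [8,[0,0,0.023],[0,0,0]],
  [8,[0,0,0.023],[0,0,0.05]],
  [8,[0,0,0.023],[0,0,0.1]],
  [8,[0,0,0.023],[0,0,0.15]],
  [8,[0,0,0.023],[0,0,0.2]],
  [8,[0,0,0.023],[0,0,0.2]],
])

```text
clock: 7.88
position: [534.2, 18.7, 107.0]
ee_rot: [0.996, 0.091, -0.0, -0.0]
contact_force: [0.2, 0.5, -14.0]
gripper_width: 9.0
grasp_force: 53.5
```

```bash
python3 s.py
```

```text
pos [534.2  18.7 107. ] dyaw -0.209 F [  0.2   0.5 -14. ] Ftool xy 0.3 -0.4 T [0.18 0.04 0.01] w 9.0 53.5
```

jog_arm([
  [8,[0,0,0.003],[0,0,0.08]],
  [8,[0,0,0.003],[0,0,0.16]],
  [8,[0,0,0.003],[0,0,0.24]],
  [8,[0,0,0.003],[0,0,0.3]],
  [8,[0,0,0.003],[0,0,0.3]],
])

```text
clock: 8.5
position: [534.3, 19.0, 106.6]
ee_rot: [0.998, -0.065, -0.0, -0.0]
contact_force: [-0.5, 2.4, -13.3]
gripper_width: 9.3
grasp_force: 53.6
```

```bash
python3 s.py
```

```text
pos [534.3  19.  106.6] dyaw -0.522 F [ -0.5   2.4 -13.3] Ftool xy -0.9 -2.3 T [0.71 0.15 0.02] w 9.3 53.6
```

jog_arm([
  [8,[0,0,0],[0,0,0.08]],
  [8,[0,0,0],[0,0,0.16]],
  [8,[0,0,0],[0,0,0.24]],
  [8,[0,0,0],[0,0,0.27]],
  [8,[0,0,0],[0,0,0.27]],
])

```text
clock: 9.12
position: [534.4, 19.0, 106.5]
ee_rot: [0.979, -0.205, 0.0, -0.0]
contact_force: [-0.1, 4.1, -14.7]
gripper_width: 9.3
grasp_force: 53.7
```

```bash
python3 s.py
```

```text
pos [534.4  19.  106.5] dyaw -0.805 F [ -0.1   4.1 -14.7] Ftool xy -1.7 -3.7 T [ 1.43  0.16 -0.03] w 9.3 53.7
```

jog_arm([
  [8,[0,-0.006,0],[0,0,0.03]],
  [8,[0,-0.008,0],[0,0,0.06]],
  [8,[0,-0.008,0],[0,0,0.06]],
])

```text
clock: 9.5
position: [534.6, 19.3, 106.5]
ee_rot: [0.972, -0.237, -0.0, 0.0]
contact_force: [-1.2, 3.9, -13.4]
gripper_width: 9.1
grasp_force: 53.7
```

```bash
python3 s.py
```

```text
pos [534.6  19.3 106.5] dyaw -0.869 F [ -1.2   3.9 -13.4] Ftool xy -2.9 -2.9 T [ 1.26  0.35 -0.02] w 9.1 53.7
```

jog_arm([
  [8,[0,-0.003,0],[0,0,0.015]],
  [8,[0,-0.003,0],[0,0,0.03]],
  [8,[0,-0.003,0],[0,0,0.03]],
])

```text
clock: 9.88
position: [534.7, 19.5, 106.4]
ee_rot: [0.968, -0.252, -0.0, 0.0]
contact_force: [-1.5, 3.3, -14.0]
gripper_width: 8.9
grasp_force: 53.7
```

```bash
python3 s.py
```

```text
pos [534.7  19.5 106.4] dyaw -0.901 F [ -1.5   3.3 -14. ] Ftool xy -2.9 -2.2 T [ 1.11  0.39 -0.03] w 8.9 53.7
```

jog_arm([
  [8,[0,-0.003,0],[0,0,0.015]],
  [8,[0,-0.003,0],[0,0,0.03]],
  [8,[0,-0.003,0],[0,0,0.03]],
])

```text
clock: 10.25
position: [534.8, 19.7, 106.4]
ee_rot: [0.964, -0.267, -0.0, 0.0]
contact_force: [-1.5, 3.2, -13.9]
gripper_width: 9.3
grasp_force: 53.7
```

```bash
python3 s.py
```

```text
pos [534.8  19.7 106.4] dyaw -0.932 F [ -1.5   3.2 -13.9] Ftool xy -2.9 -2.0 T [ 0.86  0.47 -0.06] w 9.3 53.7
```

jog_arm([
  [8,[0,-0.003,0],[0,0,0.015]],
  [8,[0,-0.003,0],[0,0,0.03]],
  [8,[0,-0.003,0],[0,0,0.03]],
])

```text
clock: 10.62
position: [534.9, 19.9, 106.4]
ee_rot: [0.959, -0.282, -0.0, 0.0]
contact_force: [-2.1, 2.9, -13.6]
gripper_width: 8.8
grasp_force: 53.7
```

```bash
python3 s.py
```

```text
pos [534.9  19.9 106.4] dyaw -0.964 F [ -2.1   2.9 -13.6] Ftool xy -3.4 -1.3 T [ 0.59  0.65 -0.04] w 8.8 53.7
```

jog_arm([
  [8,[0,-0.002,0],[0,0,0.015]],
  [8,[0,-0.002,0],[0,0,0.03]],
  [8,[0,-0.002,0],[0,0,0.03]],
])

```text
clock: 11.0
position: [535.0, 20.1, 106.4]
ee_rot: [0.955, -0.297, -0.0, 0.0]
contact_force: [-2.6, 0.6, -14.1]
gripper_width: 8.9
grasp_force: 53.6
```

```bash
python3 s.py
```

```text
pos [535.   20.1 106.4] dyaw -0.995 F [ -2.6   0.6 -14.1] Ftool xy -2.5 1.0 T [0.43 0.74 0.04] w 8.9 53.6
```

jog_arm([
  [8,[0,0,0],[0,0,0.01]],
  [8,[0,0,0],[0,0,0.015]],
  [8,[0,0,0],[0,0,0.015]],
])

```text
clock: 11.38
position: [535.1, 20.2, 106.4]
ee_rot: [0.952, -0.305, -0.0, 0.0]
contact_force: [-2.2, 1.1, -15.0]
gripper_width: 9.1
grasp_force: 53.5
```

```bash
python3 s.py
```

```text
pos [535.1  20.2 106.4] dyaw -1.01 F [ -2.2   1.1 -15. ] Ftool xy -2.5 0.4 T [ 0.31  0.82 -0.02] w 9.1 53.5
```

jog_arm([
  [8,[-0.003,0,0],[0,0,0.015]],
  [8,[-0.003,0,0],[0,0,0.03]],
  [8,[-0.003,0,0],[0,0,0.03]],
])

```text
clock: 11.75
position: [535.0, 20.3, 106.5]
ee_rot: [0.947, -0.32, 0.0, 0.0]
contact_force: [-2.3, 1.8, -13.4]
gripper_width: 9.1
grasp_force: 53.5
```

```bash
python3 s.py
```

```text
pos [535.   20.3 106.5] dyaw -1.042 F [ -2.3   1.8 -13.4] Ftool xy -2.9 0.0 T [0.18 0.75 0.  ] w 9.1 53.5
```

jog_arm([
  [8,[-0.003,0,0],[0,0,0.015]],
  [8,[-0.003,0,0],[0,0,0.03]],
  [8,[-0.003,0,0],[0,0,0.03]],
])

```text
clock: 12.12
position: [534.9, 20.5, 106.6]
ee_rot: [0.942, -0.335, 0.0, -0.0]
contact_force: [-2.4, -0.8, -13.3]
gripper_width: 8.9
grasp_force: 53.6
```

```bash
python3 s.py
```

```text
pos [534.9  20.5 106.6] dyaw -1.073 F [ -2.4  -0.8 -13.3] Ftool xy -1.4 2.2 T [-0.03  0.5   0.  ] w 8.9 53.6
```

jog_arm([
  [8,[-0.002,0.003,0],[0,0,0.015]],
  [8,[-0.002,0.003,0],[0,0,0.03]],
  [8,[-0.002,0.003,0],[0,0,0.03]],
])

```text
clock: 12.5
position: [534.8, 20.6, 106.7]
ee_rot: [0.937, -0.349, 0.0, -0.0]
contact_force: [-1.0, 0.1, -13.7]
gripper_width: 8.8
grasp_force: 53.5
```

```bash
python3 s.py
```

```text
pos [534.8  20.6 106.7] dyaw -1.105 F [ -1.    0.1 -13.7] Ftool xy -0.8 0.6 T [-0.01  0.16 -0.05] w 8.8 53.5
```

jog_arm([
  [8,[0,0,0],[0,0,0.015]],
  [8,[0,0,0],[0,0,0.03]],
  [8,[0,0,0],[0,0,0.03]],
])

```text
clock: 12.88
position: [534.7, 20.6, 106.6]
ee_rot: [0.931, -0.364, 0.0, -0.0]
contact_force: [-0.8, -0.0, -14.5]
gripper_width: 9.2
grasp_force: 53.5
```

```bash
python3 s.py
```

```text
pos [534.7  20.6 106.6] dyaw -1.136 F [ -0.8  -0.  -14.5] Ftool xy -0.6 0.6 T [ 0.01 -0.01  0.03] w 9.2 53.5
```

jog_arm([
  [8,[0,0,0],[0,0,0.015]],
  [8,[0,0,0],[0,0,0.03]],
  [8,[0,0,0],[0,0,0.03]],
])

```text
clock: 13.25
position: [534.7, 20.6, 106.6]
ee_rot: [0.926, -0.379, 0.0, -0.0]
contact_force: [0.9, 0.0, -14.3]
gripper_width: 8.8
grasp_force: 53.5
```

```bash
python3 s.py
```

```text
pos [534.7  20.6 106.6] dyaw -1.168 F [  0.9   0.  -14.3] Ftool xy 0.6 -0.7 T [ 0.11 -0.05 -0.05] w 8.8 53.5
```

jog_arm([
  [8,[0,0,0],[0,0,0.015]],
  [8,[0,0,0],[0,0,0.03]],
  [8,[0,0,0],[0,0,0.03]],
])

```text
clock: 13.62
position: [534.6, 20.6, 106.6]
ee_rot: [0.919, -0.393, 0.0, -0.0]
contact_force: [-0.2, 0.7, -13.4]
gripper_width: 9.4
grasp_force: 53.5
```

```bash
python3 s.py
```

```text
pos [534.6  20.6 106.6] dyaw -1.199 F [ -0.2   0.7 -13.4] Ftool xy -0.6 -0.3 T [ 0.19 -0.21 -0.02] w 9.4 53.5
```

jog_arm([
  [8,[0,0,0],[0,0,0.015]],
  [8,[0,0,0],[0,0,0.03]],
  [8,[0,0,0],[0,0,0.03]],
])

```text
clock: 14.0
position: [534.6, 20.6, 106.6]
ee_rot: [0.913, -0.407, 0.0, -0.0]
contact_force: [1.4, 0.2, -13.7]
gripper_width: 9.2
grasp_force: 53.6
```

```bash
python3 s.py
```

```text
pos [534.6  20.6 106.6] dyaw -1.23 F [  1.4   0.2 -13.7] Ftool xy 0.8 -1.2 T [ 0.27 -0.31 -0.01] w 9.2 53.6
```

jog_arm([
  [8,[0,0,0],[0,0,0.015]],
  [8,[0,0,0],[0,0,0.03]],
  [8,[0,0,0],[0,0,0.03]],
])

```text
clock: 14.38
position: [534.6, 20.5, 106.6]
ee_rot: [0.907, -0.422, 0.0, -0.0]
contact_force: [1.5, 1.0, -13.9]
gripper_width: 9.2
grasp_force: 53.6
```

```bash
python3 s.py
```

```text
pos [534.6  20.5 106.6] dyaw -1.262 F [  1.5   1.  -13.9] Ftool xy 0.2 -1.8 T [ 0.33 -0.37 -0.01] w 9.2 53.6
```

jog_arm([
  [8,[0,-0.002,0],[0,0,0.015]],
  [8,[0,-0.003,0],[0,0,0.03]],
  [8,[0,-0.003,0],[0,0,0.03]],
])

```text
clock: 14.75
position: [534.5, 20.6, 106.5]
ee_rot: [0.9, -0.436, -0.0, 0.0]
contact_force: [1.1, 0.2, -13.3]
gripper_width: 9.2
grasp_force: 53.8
```

```bash
python3 s.py
```

```text
pos [534.5  20.6 106.5] dyaw -1.293 F [  1.1   0.2 -13.3] Ftool xy 0.5 -1.0 T [ 0.15 -0.18  0.  ] w 9.2 53.8
```

jog_arm([
  [8,[0,0,0],[0,0,0.015]],
  [8,[0,0,0],[0,0,0.03]],
  [8,[0,0,0],[0,0,0.03]],
])

```text
clock: 15.12
position: [534.4, 20.6, 106.5]
ee_rot: [0.893, -0.45, -0.0, 0.0]
contact_force: [-0.2, 0.1, -12.4]
gripper_width: 9.0
grasp_force: 54.2
```

```bash
python3 s.py
```

```text
pos [534.4  20.6 106.5] dyaw -1.325 F [ -0.2   0.1 -12.4] Ftool xy -0.2 0.1 T [0.   0.01 0.14] w 9.0 54.2
```

Tz jumped to 0.14, which is probably the wall. I'll confirm with one small step.

jog_arm([
  [8,[0,0,0],[0,0,0.008]],
  [8,[0,0,0],[0,0,0.008]],
])

```text
clock: 15.38
position: [534.4, 20.6, 106.5]
ee_rot: [0.891, -0.454, -0.0, 0.0]
contact_force: [-0.3, 0.9, -12.6]
gripper_width: 9.3
grasp_force: 54.5
```

```bash
python3 s.py
```

```text
pos [534.4  20.6 106.5] dyaw -1.333 F [ -0.3   0.9 -12.6] Ftool xy -0.9 -0.3 T [-0.09  0.15  0.09] w 9.3 54.5
```

jog_arm([
  [8,[0,0,0.01],[0,0,-0.02]],
  [8,[0,0,0.025],[0,0,-0.02]],
  [8,[0,0,0.045],[0,0,-0.02]],
  [8,[0,0,0.045],[0,0,-0.02]],
])

```text
clock: 15.88
position: [534.7, 20.6, 102.0]
ee_rot: [0.896, -0.444, 0.0, -0.0]
contact_force: [-0.4, -1.8, -10.6]
gripper_width: 8.9
grasp_force: 54.8
```

```bash
python3 s.py
```

```text
pos [534.7  20.6 102. ] dyaw -1.312 F [ -0.4  -1.8 -10.6] Ftool xy 1.2 1.4 T [-0.34  0.25  0.12] w 8.9 54.8
```

jog_arm([
  [8,[0,0,0.01],[0,0,0]],
  [8,[0,0,0.015],[0,0,0]],
  [8,[0,0,0.015],[0,0,0]],
])

```text
clock: 16.25
position: [534.8, 20.7, 100.6]
ee_rot: [0.896, -0.444, 0.0, -0.0]
contact_force: [-0.4, -1.4, -7.2]
gripper_width: 9.3
grasp_force: 55.3
```

```bash
python3 s.py
```

```text
pos [534.8  20.7 100.6] dyaw -1.312 F [-0.4 -1.4 -7.2] Ftool xy 0.8 1.2 T [-0.41  0.3   0.06] w 9.3 55.3
```

jog_arm([
  [8,[0,0,0.01],[0,0,0]],
  [8,[0,0,0.01],[0,0,0]],
])

```text
clock: 16.5
position: [534.8, 20.7, 99.7]
ee_rot: [0.896, -0.444, 0.0, -0.0]
contact_force: [-1.6, -1.6, -6.3]
gripper_width: 9.3
grasp_force: 55.7
```

```bash
python3 s.py
```

```text
pos [534.8  20.7  99.7] dyaw -1.312 F [-1.6 -1.6 -6.3] Ftool xy 0.3 2.3 T [-0.46  0.38  0.12] w 9.3 55.7
```

jog_arm([
  [8,[0,0,0.005],[0,0,-0.01]],
  [8,[0,0,0.012],[0,0,-0.01]],
  [8,[0,0,0.012],[0,0,-0.01]],
])

```text
clock: 16.88
position: [535.2, 20.7, 99.4]
ee_rot: [0.898, -0.439, 0.001, -0.0]
contact_force: [-2.6, -1.6, 1.9]
gripper_width: 8.8
grasp_force: 57.8
```

```bash
python3 s.py
```

```text
pos [535.2  20.7  99.4] dyaw -1.301 F [-2.6 -1.6  1.9] Ftool xy -0.4 3.1 T [-0.41  0.99  0.05] w 8.8 57.8
```

The floor is felt at 99.4, where z stops and the pull has gone. Letting go.

jog_arm([
  [14,[0,0,0],[0,0,0]],
  [20,[0,0,0],[0,0,0]],
  [45,[0,0,0],[0,0,0]],
  [45,[0,0,0],[0,0,0]],
  [45,[0,0,0],[0,0,0]],
])

```text
clock: 17.5
position: [534.9, 20.8, 98.4]
ee_rot: [0.898, -0.44, 0.0, -0.0]
contact_force: [-0.0, 0.5, -0.5]
gripper_width: 45.0
grasp_force: 0.0
```

jog_arm([
  [45,[0,0,-0.3],[0,0,0]],
  [45,[0,0,-0.7],[0,0,0]],
  [45,[0,0,-0.8],[0,0,0]],
  [45,[0,0,-0.8],[0,0,0]],
  [45,[0,0,-0.8],[0,0,0]],
])

```text
clock: 18.12
position: [533.7, 20.5, 176.9]
ee_rot: [0.898, -0.44, -0.001, 0.001]
contact_force: [-0.6, 0.2, -0.7]
gripper_width: 44.9
grasp_force: 0.0
```

```bash
python3 s.py; python3 - <<'E'
from h import *
d=get_image("side")
cv2.imwrite("pics/g2.png",cv2.resize(d["img"][185:265,245:365],(780,520),interpolation=cv2.INTER_CUBIC)[:,:,::-1])
P=xyz(d)[215:236,292:312].reshape(-1,3);C=d["img"][215:236,292:312].max(2).ravel();Q=P[(C<60)&(P[:,2]>90)]
print(len(Q),np.percentile(Q[:,2],[50,80,95,100]) if len(Q) else "")
E
```

```text
pos [533.7  20.5 176.9] dyaw -1.302 F [-0.6  0.2 -0.7] Ftool xy -0.5 0.3 T [0.02 0.   0.02] w 44.9 0.0
81 [118.51999669 126.93411434 128.78976127 132.05773952]
```

View pics/g2.png

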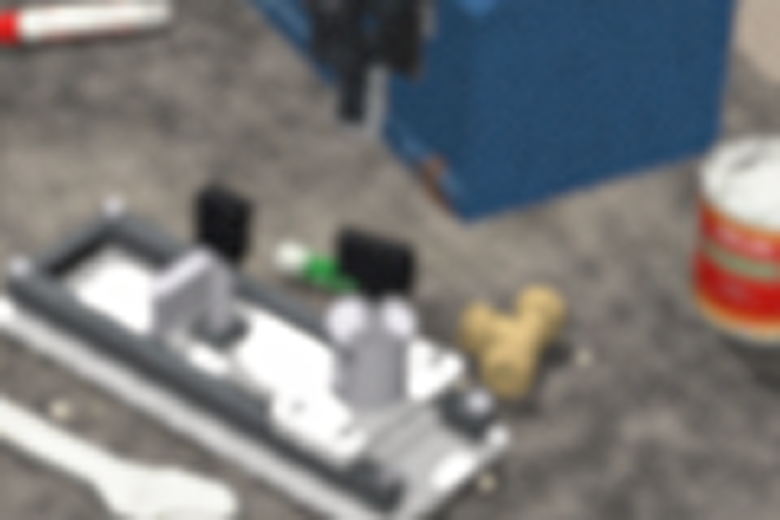

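The picture shows the knob bar standing up at (377,262), turned and about 10 mm higher (top 129–132 against 119), so it is parked. Now to the handle, at about (499.4, 106.9).

jog_arm([
  [60,[-0.45,-0.13,0],[0,0,0.1]],
  [60,[-0.9,-0.25,0],[0,0,0.2]],
  [60,[-0.9,-0.25,0],[0,0,0.257]],
  [60,[-0.9,-0.25,0],[0,0,0.257]],
  [60,[-0.9,-0.25,0.3],[0,0,0.257]],
  [60,[-0.9,-0.25,0.3],[0,0,0.257]],
])

```text
clock: 18.92
position: [497.4, 105.8, 145.9]
ee_rot: [0.831, -0.556, -0.002, 0.003]
contact_force: [0.5, -1.0, 0.2]
gripper_width: 60.1
grasp_force: 0.0
```

```bash
python3 s.py; python3 - <<'E'
from h import *
d=get_image("side")
cv2.imwrite("pics/g3.png",cv2.resize(d["img"][175:265,225:345],(720,540),interpolation=cv2.INTER_CUBIC)[:,:,::-1])
E
```

```text
pos [497.4 105.8 145.9] dyaw -1.571 F [ 0.5 -1.   0.2] Ftool xy 1.1 -0.1 T [-0.04  0.01 -0.  ] w 60.1 0.0
```

View pics/g3.png

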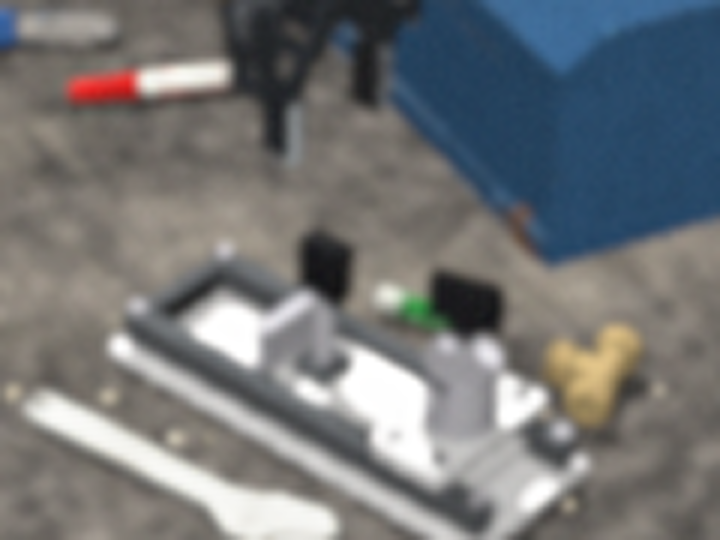

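The fingers at (285,130) and (370,85) straddle the handle at (327,265), so I'll go down and grip.

jog_arm([
  [60,[0,0,0.3],[0,0,0]],
  [60,[0,0,0.62],[0,0,0]],
  [60,[0,0,0.62],[0,0,0]],
  [30,[0,0,0.62],[0,0,0]],
  [30,[0,0,0.62],[0,0,0]],
  [22,[0,0,0.62],[0,0,0]],
  [20,[0,0,0.62],[0,0,0]],
  [20,[0,0,0.62],[0,0,0]],
])

```text
clock: 19.98
position: [499.2, 107.1, 86.5]
ee_rot: [0.831, -0.556, 0.0, -0.0]
contact_force: [0.9, -0.2, -0.4]
gripper_width: 20.2
grasp_force: 0.0
```

```bash
python3 s.py
```

```text
pos [499.2 107.1  86.5] dyaw -1.571 F [ 0.9 -0.2 -0.4] Ftool xy 0.6 -0.8 T [ 0.03  0.03 -0.07] w 20.2 0.0
```

jog_arm([
  [14,[0,0,0],[0,0,0]],
  [11,[0,0,0],[0,0,0]],
  [11,[0,0,0],[0,0,0]],
  [11,[0,0,0],[0,0,0]],
])

```text
clock: 20.48
position: [499.2, 107.1, 86.3]
ee_rot: [0.831, -0.556, -0.0, 0.0]
contact_force: [-0.3, -1.0, -0.0]
gripper_width: 10.8
grasp_force: 0.0
```

jog_arm([
  [11,[-0.05,0,0],[0,0,0]],
  [11,[-0.1,0,0],[0,0,0]],
  [11,[-0.1,0,0],[0,0,0]],
])

```text
clock: 20.85
position: [495.2, 116.8, 86.3]
ee_rot: [0.831, -0.556, -0.0, -0.0]
contact_force: [-1.0, 0.1, 0.0]
gripper_width: 10.9
grasp_force: 0.0
```

```bash
python3 s.py
```

```text
pos [495.2 116.8  86.3] dyaw -1.57 F [-1.   0.1  0. ] Ftool xy -0.5 0.9 T [-0.02  0.   -0.  ] w 10.9 0.0
```

```bash
python3 - <<'E'
from h import *
d=get_image("side");e=get_image("top")
a=cv2.resize(d["img"][190:250,240:320],(640,480),interpolation=cv2.INTER_CUBIC)[:,:,::-1]
cv2.imwrite("pics/g4.png",a)
E
```

```text
(no output)
```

View pics/g4.png

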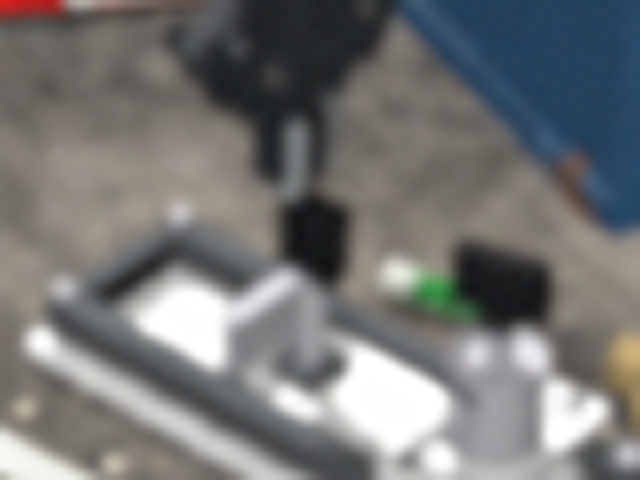

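The handle is at about (315,245) in the crop and the finger ends are at about (293,197), beyond it or above it. I'll check this by projection and depth.

```bash
python3 - <<'E'
from h import *
d=get_image("side");p=read_state()["position"]
for n,P in(("tcp",p),("grasp",p+[0,0,19]),("handle ctr",[499.4,106.9,93]),("handle top",[499.4,106.9,112])):
    u=proj(d,P)[0];print(n,u.round(1),"crop",((u-[240,190])*8).round(0))
X=xyz(d)
for v in range(206,228,2): print(v,[tuple(X[v,u].round(0).astype(int))+(int(d["img"][v,u].max()),) for u in range(272,286,3)])
E
```

```text
tcp [276.4 218.8] crop [291. 231.]
grasp [276.5 214.1] crop [292. 193.]
handle ctr [278.9 218.4] crop [311. 227.]
handle top [279.  213.6] crop [312. 189.]
206 [(np.int64(467), np.int64(94), np.int64(159), 51), (np.int64(483), np.int64(104), np.int64(148), 75), (np.int64(498), np.int64(113), np.int64(138), 83), (np.int64(508), np.int64(111), np.int64(137), 85), (np.int64(614), np.int64(288), np.int64(-5), 107)]
208 [(np.int64(474), np.int64(107), np.int64(142), 60), (np.int64(482), np.int64(103), np.int64(142), 80), (np.int64(499), np.int64(113), np.int64(130), 87), (np.int64(510), np.int64(114), np.int64(126), 94), (np.int64(607), np.int64(274), np.int64(-3), 111)]
210 [(np.int64(477), np.int64(112), np.int64(130), 61), (np.int64(482), np.int64(102), np.int64(134), 81), (np.int64(501), np.int64(117), np.int64(119), 85), (np.int64(507), np.int64(108), np.int64(123), 101), (np.int64(605), np.int64(270), np.int64(-9), 122)]
212 [(np.int64(477), np.int64(112), np.int64(122), 100), (np.int64(485), np.int64(107), np.int64(123), 94), (np.int64(498), np.int64(111), np.int64(116), 95), (np.i
[... 1198 characters left out ...]
), np.int64(112), np.int64(79), 85), (np.int64(492), np.int64(99), np.int64(87), 28), (np.int64(498), np.int64(90), np.int64(90), 25), (np.int64(567), np.int64(197), np.int64(-3), 134)]
224 [(np.int64(508), np.int64(174), np.int64(22), 129), (np.int64(501), np.int64(137), np.int64(50), 198), (np.int64(494), np.int64(101), np.int64(76), 95), (np.int64(500), np.int64(92), np.int64(80), 41), (np.int64(560), np.int64(184), np.int64(-1), 143)]
226 [(np.int64(484), np.int64(125), np.int64(55), 216), (np.int64(495), np.int64(125), np.int64(52), 194), (np.int64(496), np.int64(105), np.int64(65), 150), (np.int64(500), np.int64(92), np.int64(72), 94), (np.int64(559), np.int64(182), np.int64(-8), 148)]
```

The finger lies along the handle's near side, so it does straddle the block. The opening simply reads about 4 mm low, as it did on the knob. I'll go back 10 mm and close further.

jog_arm([
  [11,[0.1,0,0.03],[0,0,0]],
  [11,[0.1,0,0.03],[0,0,0]],
  [8,[0.1,0,0.03],[0,0,0]],
  [5,[0.1,0,0.03],[0,0,0]],
  [5,[0.1,0,0.03],[0,0,0]],
])

```text
clock: 21.62
position: [499.2, 107.1, 83.4]
ee_rot: [0.831, -0.556, 0.0, -0.0]
contact_force: [0.6, 0.5, 0.1]
gripper_width: 4.9
grasp_force: 0.0
```

```bash
python3 s.py
```

```text
pos [499.2 107.1  83.4] dyaw -1.571 F [0.6 0.5 0.1] Ftool xy -0.2 -0.7 T [-0.04  0.05 -0.06] w 4.9 0.0
```

```bash
python3 - <<'E'
from h import *
d=get_image("side");o=dict(np.load("side0.npz"))
O=np.array([535.5,19]);
def J(P): q=P[...,:2]-O;return np.stack([q[...,0]*.925+q[...,1]*.381,-q[...,0]*.381+q[...,1]*.925,P[...,2]],-1).round(0).astype(int)
for nm,e in(("start",o),("now",d)):
    X=J(xyz(e));print(nm)
    for v in range(210,232,2): print(v," ".join(f"{X[v,u][0]},{X[v,u][1]},{X[v,u][2]}:{e['img'][v,u].max()}" for u in range(270,288,2)))
p=read_state()["position"];print(J(p))
im=cv2.resize(np.hstack([o["img"][195:245,255:305],d["img"][195:245,255:305]]),(800,400),interpolation=cv2.INTER_CUBIC)
cv2.imwrite("pics/g5.png",im[:,:,::-1])
E
```

```text
start
210 118,238,-2:135 123,233,-2:139 126,226,-1:138 131,221,-1:127 137,216,-2:110 141,209,0:111 154,211,-8:116 154,201,-3:120 161,198,-6:125
212 115,235,-8:135 117,228,-6:136 120,220,-4:140 128,217,-6:121 132,212,-6:99 137,206,-6:113 137,196,-1:120 147,195,-6:122 146,185,-1:131
214 100,222,-3:145 104,216,-2:140 109,210,-2:122 -3,105,107:70 1,100,108:59 126,196,-4:82 126,187,0:112 132,183,-1:127 137,177,-1:133
216 96,218,-8:150 97,210,-5:141 -12,105,104:103 -10,99,106:34 -7,93,108:38 -3,88,108:44 -3,80,112:55 129,180,-7:110 135,175,-8:128
218 81,205,-2:148 86,199,-2:146 -8,109,92:105 -10,99,98:32 -8,92,100:28 -10,82,106:31 0,82,101:37 116,169,-4:115 121,164,-4:143
220 71,196,-1:132 80,195,-6:148 -7,110,83:113 -14,95,94:30 -12,89,96:25 -9,83,97:27 0,82,93:45 109,163,-6:125 111,155,-3:144
222 29,159,31:116 37,156,28:122 -4,113,72:107 -9,99,81:63 -8,92,85:25 -9,82,90:22 -5,78,90:44 95,151,-1:133 102,148,-4:155
224 25,155,27:82 33,153,23:129 35,146,26:188 -11,97,75:179 -11,89,80:95 -7,84,80:38 3,84,75:76 86,144,-1:144 92,139,-2:157
226 25,155,18:146 0,124,48:216 5,119,47:219 13,118,44:
[... 1051 characters left out ...]
4:24 -8,83,97:26 -4,78,98:43 108,162,-5:124 112,156,-4:142
222 36,165,24:116 36,156,29:123 -11,106,79:106 -12,97,84:62 -10,90,87:28 -11,81,92:26 -6,77,91:44 101,156,-7:133 100,146,-2:156
224 29,159,23:84 27,148,29:129 35,145,26:186 -10,98,75:180 -10,90,78:94 -8,83,81:37 -3,79,80:76 88,145,-3:143 92,139,-2:157
226 27,157,16:144 -3,122,50:216 4,119,48:220 9,114,48:169 -7,93,67:148 -5,85,71:107 76,144,-5:115 80,138,-4:148 82,131,-2:140
228 -14,121,49:228 -9,116,48:198 -4,112,48:144 8,113,40:132 -7,92,60:156 -3,87,60:133 36,111,26:106 42,106,25:113 75,125,-3:121
230 -21,114,48:167 -8,117,40:133 -4,112,39:127 12,117,28:133 -6,92,51:158 6,94,44:134 24,100,30:97 32,98,26:100 37,94,26:111
[ 0 95 83]
```

View pics/g5.png

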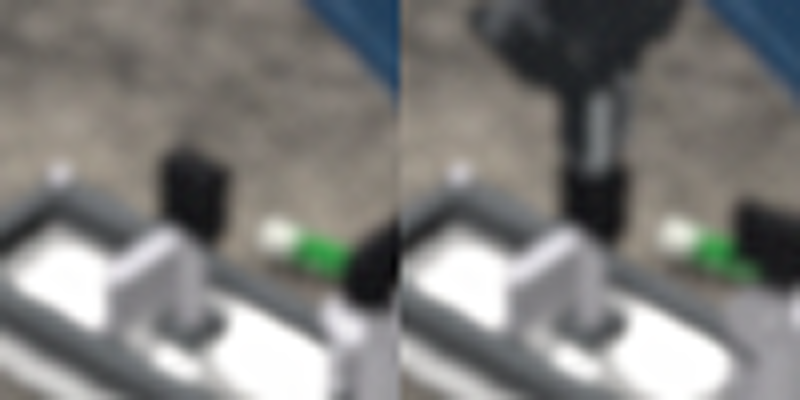

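The handle (right half, about (595,205)) is unmoved, and the finger ends seem to stop at its top, about (600,175). I'll check the real fingertip height against the stated TCP z in the earlier images.

```bash
python3 - <<'E'
from h import *
O=np.array([535.5,19])
def J(P): q=P[...,:2]-O;return np.stack([q[...,0]*.925+q[...,1]*.381,-q[...,0]*.381+q[...,1]*.925,P[...,2]],-1)
for nm,d,p in(("s1 open",dict(np.load("side1.npz")),np.array([535.5,17.5,158.5])),("now",get_image("side"),read_state()["position"])):
    X=xyz(d);m=(np.linalg.norm(X[...,:2]-p[:2],axis=-1)<70)&(X[...,2]>(128 if nm[0]=="s" else 113))
    Q=J(X[m]);v,u=np.nonzero(m)
    print(nm,J(p),"lowest z pct",np.percentile(Q[:,2],[0,1,3,10]).round(0))
    i=np.argsort(-v)[:14];print(np.c_[u[i],v[i],Q[i].round(0)].astype(int).tolist())
    print("proj tcp",proj(d,p),"tcp+13",proj(d,p+[0,0,13]),"+30",proj(d,p+[0,0,30]))
E
```

```text
s1 open [ -0.5715  -1.3875 158.5   ] lowest z pct [201. 213. 231. 270.]
[[316, 209, -8, -52, 203], [315, 209, -11, -51, 205], [314, 209, -16, -50, 207], [316, 208, -12, -55, 210], [317, 208, -10, -57, 211], [314, 208, -14, -49, 209], [313, 208, -14, -46, 207], [315, 208, -14, -53, 211], [319, 207, 0, -57, 209], [317, 207, -9, -56, 213], [315, 207, -13, -51, 213], [318, 207, -9, -59, 215], [314, 207, -12, -48, 211], [313, 207, -14, -45, 210]]
proj tcp [[303.19115631 213.66954456]] tcp+13 [[303.40373246 210.16055983]] +30 [[303.68519185 205.5145228 ]]
now [1.07990609e-02 9.54086163e+01 8.33651129e+01] lowest z pct [114. 129. 157. 194.]
[[280, 215, -6, 86, 114], [278, 215, -10, 90, 114], [277, 215, -22, 85, 123], [279, 215, -14, 83, 120], [279, 214, -14, 83, 124], [278, 214, -13, 88, 121], [280, 214, -10, 82, 122], [277, 214, -17, 89, 122], [275, 214, -18, 96, 120], [276, 214, -19, 91, 122], [282, 214, -1, 82, 117], [280, 213, -7, 85, 123], [274, 213, -19, 100, 122], [275, 213, -18, 96, 124]]
proj tcp [[278.75411443 220.80010776]] tcp+13 [[278.83015045 217.54721392]] +30 [[278.9307467  213.24360987]]
```

Both views put the real fingertips about 30 mm above the stated TCP, so the fingers are just above the handle top. I'll open and go about 25 mm lower.

jog_arm([
  [50,[0,0,-0.02],[0,0,0]],
  [50,[0,0,-0.02],[0,0,0]],
  [50,[0,0,-0.02],[0,0,0]],
  [50,[0,0,0.1],[0,0,0]],
  [50,[0,0,0.22],[0,0,0]],
  [50,[0,0,0.25],[0,0,0]],
  [50,[0,0,0.25],[0,0,0]],
  [30,[0,0,0.25],[0,0,0]],
  [22,[0,0,0.25],[0,0,0]],
  [20,[0,0,0.25],[0,0,0]],
])

```text
clock: 22.98
position: [499.3, 107.2, 58.6]
ee_rot: [0.831, -0.556, 0.0, -0.0]
contact_force: [-1.0, 0.1, -0.1]
gripper_width: 19.8
grasp_force: 0.0
```

```bash
python3 s.py
```

```text
pos [499.3 107.2  58.6] dyaw -1.571 F [-1.   0.1 -0.1] Ftool xy -0.5 0.9 T [-0.03  0.01  0.05] w 19.8 0.0
```

jog_arm([
  [14,[0,0,0],[0,0,0]],
  [9,[0,0,0],[0,0,0]],
  [9,[0,0,0],[0,0,0]],
  [9,[0,0,0],[0,0,0]],
])

```text
clock: 23.48
position: [499.8, 107.4, 58.8]
ee_rot: [0.831, -0.556, 0.0, -0.001]
contact_force: [1.4, 0.4, 3.5]
gripper_width: 15.1
grasp_force: 59.8
```

```bash
python3 s.py
```

```text
pos [499.8 107.4  58.8] dyaw -1.57 F [1.4 0.4 3.5] Ftool xy 0.1 -1.5 T [ 0.16 -0.26 -0.01] w 15.1 59.8
```

Gripped: 15 mm opening at 60 N. Sliding toward the end stop (−tool x).

jog_arm([
  [9,[-0.06,0,0],[0,0,0]],
  [9,[-0.14,0,0],[0,0,0]],
  [9,[-0.2,0,0],[0,0,0]],
  [9,[-0.2,0,0],[0,0,0]],
])

```text
clock: 23.98
position: [491.8, 126.9, 58.8]
ee_rot: [0.831, -0.556, 0.0, -0.001]
contact_force: [1.0, 2.8, 6.4]
gripper_width: 15.0
grasp_force: 60.3
```

```bash
python3 s.py
```

```text
pos [491.8 126.9  58.8] dyaw -1.57 F [1.  2.8 6.4] Ftool xy -2.2 -2.0 T [ 0.45 -0.22 -0.08] w 15.0 60.3
```

jog_arm([
  [9,[-0.08,0,0],[0,0,0]],
  [9,[-0.18,0,-0.005],[0,0,0]],
  [9,[-0.28,0,-0.005],[0,0,0]],
  [9,[-0.38,-0.002,-0.005],[0,0,0]],
  [9,[-0.43,-0.004,-0.005],[0,0,0]],
  [9,[-0.43,-0.004,-0.005],[0,0,0]],
])

```text
clock: 24.72
position: [475.3, 166.6, 58.8]
ee_rot: [0.831, -0.556, -0.0, -0.001]
contact_force: [1.3, 3.8, 3.2]
gripper_width: 14.8
grasp_force: 59.9
```

```bash
python3 s.py
```

```text
pos [475.3 166.6  58.8] dyaw -1.57 F [1.3 3.8 3.2] Ftool xy -3.0 -2.6 T [ 0.89 -0.47 -0.  ] w 14.8 59.9
```

jog_arm([
  [9,[-0.03,-0.003,0],[0,0,0]],
  [9,[-0.055,-0.003,0],[0,0,0]],
  [9,[-0.055,-0.003,0],[0,0,0]],
])

```text
clock: 25.1
position: [473.6, 170.6, 58.8]
ee_rot: [0.831, -0.556, -0.0, 0.0]
contact_force: [2.8, -0.1, 2.5]
gripper_width: 15.1
grasp_force: 59.9
```

```bash
python3 s.py
```

```text
pos [473.6 170.6  58.8] dyaw -1.571 F [ 2.8 -0.1  2.5] Ftool xy 1.2 -2.6 T [ 0.01 -0.92 -0.01] w 15.1 59.9
```

jog_arm([
  [9,[-0.012,0,0],[0,0,0]],
  [9,[-0.012,0,0],[0,0,0]],
])

```text
clock: 25.35
position: [473.2, 171.7, 58.7]
ee_rot: [0.831, -0.556, -0.0, 0.0]
contact_force: [4.3, -1.2, 2.3]
gripper_width: 14.1
grasp_force: 59.9
```

```bash
python3 s.py
```

```text
pos [473.2 171.7  58.7] dyaw -1.571 F [ 4.3 -1.2  2.3] Ftool xy 2.7 -3.5 T [-0.28 -1.09 -0.  ] w 14.1 59.9
```

jog_arm([
  [9,[-0.01,-0.005,0],[0,0,0]],
  [9,[-0.02,-0.005,0],[0,0,0]],
  [9,[-0.02,-0.005,0],[0,0,0]],
])

```text
clock: 25.72
position: [472.9, 172.1, 58.7]
ee_rot: [0.831, -0.556, 0.0, 0.001]
contact_force: [6.2, -6.9, 2.6]
gripper_width: 14.8
grasp_force: 59.9
```

```bash
python3 s.py
```

```text
pos [472.9 172.1  58.7] dyaw -1.571 F [ 6.2 -6.9  2.6] Ftool xy 8.7 -3.1 T [-1.9  -2.01  0.02] w 14.8 59.9
```

The end stop is felt: 2 mm commanded moved it 0.5 mm and the force rose to 8.7 N. Release and retreat upwards.

jog_arm([
  [20,[0.012,0,0],[0,0,0]],
  [50,[0.012,0,0],[0,0,0]],
  [50,[0.012,0,0],[0,0,0]],
  [50,[0.012,0,0],[0,0,0]],
  [50,[0.012,0,-0.4],[0,0,0]],
  [50,[0.012,0,-0.8],[0,0,0]],
  [50,[0.012,0,-1],[0,0,0]],
  [50,[0.012,0,-1],[0,0,0]],
  [50,[0.012,0,-1],[0,0,0]],
])

```text
clock: 26.85
position: [472.5, 172.4, 157.6]
ee_rot: [0.831, -0.556, -0.001, 0.001]
contact_force: [-0.2, -0.2, 0.2]
gripper_width: 50.1
grasp_force: 0.0
```

```bash
python3 s.py; python3 - <<'E'
from h import *
O=np.array([535.5,19]);d=get_image("side");X=xyz(d)
q=X[...,:2]-O;jx=q[...,0]*.925+q[...,1]*.381;jy=-q[...,0]*.381+q[...,1]*.925;C=d["img"].max(2)
m=(abs(jx)<20)&(C<50)&(X[...,2]>95)&(X[...,2]<116)&(jy>60)&(jy<200);print("handle",m.sum(),jy[m].min(),jy[m].max(),jy[m].mean())
m=(abs(jx)<25)&(C<60)&(X[...,2]>95)&(X[...,2]<140)&(abs(jy)<30);print("knob z",m.sum(),np.percentile(X[m][:,2],[5,50,95]))
o=dict(np.load("side0.npz"));X=xyz(o)
q=X[...,:2]-O;jx=q[...,0]*.925+q[...,1]*.381;jy=-q[...,0]*.381+q[...,1]*.925;C=o["img"].max(2)
m=(abs(jx)<20)&(C<50)&(X[...,2]>95)&(X[...,2]<116)&(jy>60)&(jy<200);print("handle start",m.sum(),jy[m].min(),jy[m].max(),jy[m].mean())
E
```

```text
pos [472.5 172.4 157.6] dyaw -1.571 F [-0.2 -0.2  0.2] Ftool xy 0.1 0.3 T [ 0.02  0.06 -0.01] w 50.1 0.0
handle 34 146.31861628963404 169.639288711586 157.8062712072178
knob z 83 [105.53106282 120.54537977 128.3939282 ]
handle start 34 79.41024839955838 103.15115854253145 88.64434719954612
```

Handle travel measures 69.2 mm, the knob is still parked up, and nothing is in contact. Handing in.

```bash
python3 -c "
from bench import *
print(job_done())"
```

```text
the job is handed in; nothing more can be done
None
```

I handed the job in at about 27 s: the plunger is parked up in its rest notch (knob turned about 1.3 rad clockwise), the sliding stop is home against the end stop (about 69 mm of travel measured), and the arm is clear of everything; the hand-in call returned no verdict.

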